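Load the blue card tray into the counter sorter

TASK

Pick up the blue card tray by its black grip and slide it from the front (the robot's side) onto the blue pair of rails in the clear-sided sorter, fully in near the end stops and lying flat on both blue rails, then let go and leave it. Leave the orange tray where it lies.

Things in the scene. Friction and masses are not known exactly. Their poses are not given: they have to be found in the camera images.
- blue_tray_grip (a point): Middle of the loose blue card tray (0.3 kg) on the desk: plate (mm) 130 (x) x 172 (y) x 6 thick with low lips and card stacks (tops 16 up, from 37 mm either side in y). On it stands a black upright grip, 12 thick in x, 50 wide in y, top 50 above the underside: pinch it from above along x. This point is in the grip, 32 above the tray's underside; z up. Same either way round.
- blue_rails: Blue rail pair fixed in the sorter, 65 to 115 mm above the desk: two ledges along x (-85 to 85), at y = 69 to 95 either side, 6 thick, with end stops 16 high at the far end (face at x = 70). Origin: midway between the ledges at their upper faces; the middle of the tray's underside belongs here. x points into the sorter, away from the robot; y left; z up.
- sorter: Fixed sorter, origin under its middle on the desk, axes as the rails. In mm: clear sides x = -75 to 75, inner faces 190 apart, 185 high; open in front, behind and on top. Above the blue rails an orange pair (x = -65 to 65, underside 159 up, 138 apart: gripper and grip pass between, a tray does not). Below, a grey pair holds a grey tray (top 34 up).
- orange_tray_grip (a point): Middle of the orange tray, in shape and size like the blue one, point likewise 32 mm above its underside. Not to be moved. Blue and orange lie one left, one right of the sorter, in either order.
Mind the look-alikes: they are no part of the job. Leave any green or turquoise look-alike of the part that bears blue_tray_grip alone.

How it is judged:
By the outcome, as a careful person would: the job done as asked, in the order asked, and still so for the second after the job is handed in, with the robot touching nothing.
It also fails if it takes over 51 s, if anything falls off the work surface, if the arm or the gripper's body presses on something with over 40 N, if the wrist force passes 120 N, or if a joint passes its speed limit or range.

ROBOT

A 6-joint arm with a two-finger parallel gripper is mounted at the origin on the work surface. World frame = base frame: x ahead of the robot, y to its left, z up, the work surface at z = 0. Lengths are in mm, angles in rad, forces in N, time in s.
With the tool pointing down it reaches from about 350 to 975 mm from the base axis. Payload 7.1 kg.
Tool frame: the origin (TCP) lies midway between the tips of the shut fingers; the grasp point (between the pads) lies 19 mm behind it (ctrl.grip_point_offset is the distance from the TCP to the grasp point, in mm); z points along the fingers, y is the line along which they close (so a half turn about z gives the same grasp; the last joint's range is limited). The gripper opens to 88 mm and grips with 3 to 60 N. Pads are 20 mm wide; open, the fingers measure 115 mm over their backs; the gripper's body (75 mm by 178 mm) begins 61 mm behind the grasp point.
Start: joints at [1.255, 0.423, 1.63, -0, 1.089, -0.019], TCP at [182.757, 597.666, 197.675] pointing down, gripper open.
Joint ranges: [-3, 3], [-0.9, 2.11], [0.09, 2.58], [-1.31, 4.45], [0.11, 2.69], [-2.54, 2.54]. Speed limits (rad/s): [2.39, 2.39, 3.01, 3.14, 3.14, 3.14].

INTERFACE

Orientations are given as a rotation vector (axis times angle).
In Python, from workcell import get_obs, optics, close_job, spotter, ctrl gives the robot as it stands. The module is installed in compiled form; this text tells all that it offers.
- The arm moves only by the tool move_arm, never from a script. Its argument "rows" is a list of rows, each a list of 5 numbers: the shift along the tool's x, y, z in cm, then the turn about the tool's z in degrees, then the opening in per cent of the stroke, from 0 (shut) to 100 (fully open). A call has 1 to 10 rows; each row shifts and turns the commanded pose from where the row before left it, along the tool's axes as they then stand; what a row does not reach is not made up. A row lasts 1/8 s, in which the tool goes at most 62.5 mm and 10.7 degrees, less where a joint would pass 70% of its speed; a pose out of reach is approached as far as the arm can. A call with a gripper value outside its range is refused whole. The fingers move at their own pace and stop on an object; the grip force is fixed at half the most. Time passes only in rows, so rows that do not move let the fingers close. It gives the time, the measured TCP pose, the force, the opening and the grip force at its end, in the units of the state.
- get_obs(): the state, without advancing time (a new reading comes with each control period).
- optics.get_image(name): name is "scene" or "top" or "wrist"; returns the picture (420x560x3 uint8, blue, green, red); there is no depth.
- optics.calibration(name): a dict with "camera_matrix" (3x3 intrinsics, pixels), "xyz" and "orientation" of the camera in the world. Camera axes: x right, y down, z forward; pixel columns grow to the right and rows downward; lengths in mm; the calibration is good to about 2 mm. A picture is of the moment at which its call begins: read the wrist's pose just before it. calibration takes no time and is no camera call; for the wrist camera it gives the pose at the moment of the call.
- close_job(): hands the job in; it is judged then, once.
Trained networks look in the newest picture that a camera, given by its name, has taken for a name from the list of things; names that differ only in an ending like _2 or _b are one class to them, and where a whole thing is asked for, a point or a joint stands for the part that bears it (a point fixed in the world has none). Each returns a list of dicts, best first, with "conf" (0 to 1); they miss things now and then, are a little off and sometimes report something else, mostly with a low value. They report only what shows in the picture. A call takes as long as a camera call. They do not tell look-alikes from the thing itself.
- spotter.find_in(camera, label): "point" ([column, row] in pixels, amid what is visible of it).
- spotter.regions_of(camera, label): "region" (420x560 bool, what is visible of it) and "point" ([column, row] in pixels, amid what is visible of it).
The state is a dict: "t": time; "qpos": joint angles; "qvel": joint speeds; "joint_torque": joint torques, N m; "ee_pos": TCP position; "orientation": TCP orientation; "ft_force": force on the tool from outside, world axes, zero at the start; "moment": the same for the moment, N m; "width": finger opening in mm; "grasp_force": force on a finger pad.
Only numpy, scipy, OpenCV 4.12 (cv2) and the standard library are available. Lean on these libraries where they do the work, as an engineer would, in place of code of your own. Each camera call takes 0.05 s, during which the arm holds its last target. There are 200 camera calls.

## Working session

There is one attempt and no reset: what is moved stays moved. The work goes in short steps, Python scripts to look and compute and a tool call to move; the robot and the scene stay as the last step left them, time stands still between calls to the robot, and variables do not carry over. Pictures are saved under pics/ and viewed, at most 13 in all, crops included, and the job is handed in when it is done.

Besides the shell and the picture viewer there is one more tool, called after ">>>" as a command line: name --pt "numbers of a row" for each row, then --argument value for the rest. move_arm: Moves the arm, as the interface text tells. Its arguments: {"type":"object","properties":{"rows":{"type":"array","items":{"type":"array","items":{"type":"number"}}}},"required":["rows"]}

```bash
mkdir -p pics; cat > h.py <<'E'
import numpy as np, cv2
from scipy.spatial.transform import Rotation as R
from workcell import get_obs, optics, close_job, spotter, ctrl
def cal(n):
    c=optics.calibration(n); o=np.array(c["orientation"],float)
    return np.array(c["camera_matrix"]),np.array(c["xyz"],float),(R.from_rotvec(o).as_matrix() if o.size==3 else o)
def ray(c,p):
    K,t,M=c; d=M@np.linalg.solve(K,[p[0],p[1],1.]); return t,d
def at_z(c,p,z):
    t,d=ray(c,p); return t+d*(z-t[2])/d[2]
def proj(c,X):
    K,t,M=c; q=(K@(M.T@(np.asarray(X,float)-t).T)); return (q[:2]/q[2]).T
E
python3 - <<'E'
from h import *
s=get_obs(); print(s["t"],s["ee_pos"],s["orientation"])
for n in ["top","scene"]:
    im=optics.get_image(n); cv2.imwrite(f"pics/{n}0.png",im)
    c=cal(n); print(n,c[1].round(),c[2][:,2].round(2),c[0][0,0])
    for l in ["blue_tray_grip","orange_tray_grip","blue_rails","sorter"]:
        print(l,[(np.round(r["point"]),round(r["conf"],2)) for r in spotter.find_in(n,l)][:4])
print(get_obs()["t"])
E
```

```text
0.0 [182.59063052 597.11589078 196.91829252] [-4.64504053e-01 -3.10683121e+00  2.34103911e-03]
top [ 218.   -3. 1234.] [ 0.2  -0.02 -0.98] 503.1904018647879
blue_tray_grip [(array([391., 210.]), 0.75), (array([297., 228.]), 0.7), (array([425., 311.]), 0.63)]
orange_tray_grip [(array([148., 234.]), 0.8)]
blue_rails []
sorter [(array([254., 130.]), 0.6)]
scene [1000. -477. 1008.] [-0.5   0.41 -0.76] 435.45242888622334
blue_tray_grip [(array([271., 248.]), 0.8), (array([200., 303.]), 0.66), (array([135., 248.]), 0.63)]
orange_tray_grip [(array([361., 192.]), 0.84), (array([378., 263.]), 0.16)]
blue_rails [(array([376., 262.]), 0.74)]
sorter [(array([360., 278.]), 0.57)]
0.5
```

View pics/top0.png

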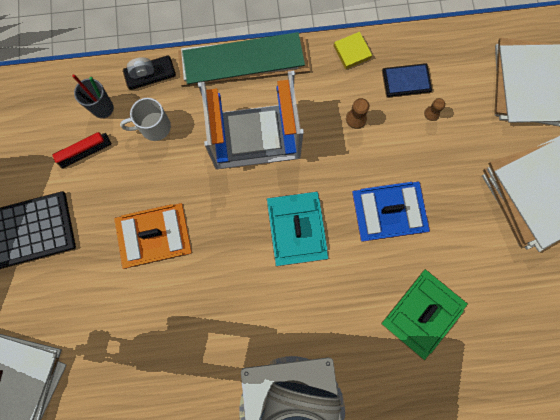

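View pics/scene0.png

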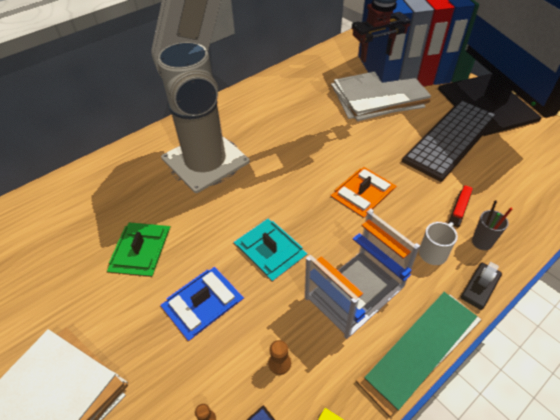

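```bash
python3 - <<'E'
from h import *
T=cv2.imread("pics/top0.png"); S=cv2.imread("pics/scene0.png")
for n,im in(("top",T),("scene",S)):
    h=cv2.cvtColor(im,cv2.COLOR_BGR2HSV); m=cv2.inRange(h,(108,150,60),(125,255,255))
    c=cal(n)
    box=(340,440,170,250) if n=="top" else (150,250,260,345)
    mm=np.zeros_like(m); mm[box[2]:box[3],box[0]:box[1]]=m[box[2]:box[3],box[0]:box[1]]
    pts=np.argwhere(mm)[:,::-1]
    hull=cv2.convexHull(pts.astype(np.float32))[:,0]
    for z in(4,):
        W=np.array([at_z(c,p,z)[:2] for p in hull],np.float32)
        print(n,len(pts),cv2.minAreaRect(W))
    for r in spotter.regions_of(n,"blue_tray_grip") if 0 else []: pass
a=cv2.resize(T[65:180,190:315],None,fx=5,fy=5,interpolation=cv2.INTER_CUBIC)
b=cv2.resize(S[205:340,295:425],None,fx=4.4,fy=4.4,interpolation=cv2.INTER_CUBIC)
cv2.imwrite("pics/topc.png",a);cv2.imwrite("pics/scenec.png",b);print(a.shape,b.shape)
E
```

```text
top 2143 ((438.9031677246094, -302.9123840332031), (130.04171752929688, 170.14585876464844), 1.363128423690796)
scene 1662 ((433.88433837890625, -304.0129089355469), (131.67889404296875, 168.77352905273438), 1.5725868940353394)
(575, 625, 3) (594, 572, 3)
```

View pics/topc.png

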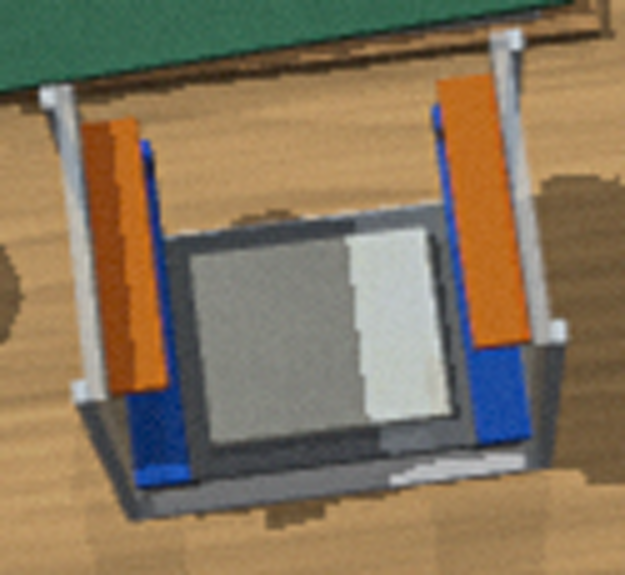

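View pics/scenec.png

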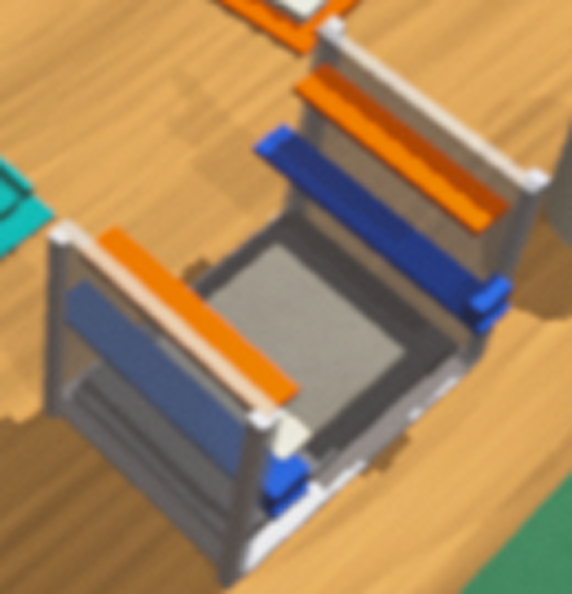

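```bash
cat > fit.py <<'E'
from h import *
from scipy.optimize import least_squares
ct,cs=cal("top"),cal("scene")
ft=lambda u:(np.array(u)+.5)/5-.5+[190,65]
fs=lambda u:(np.array(u)+.5)/4.4-.5+[295,205]
H='h'
obs=[(ct,ft(u),m) for u,m in [((88,392),(-75,99,185)),((57,97),(75,99,185)),((551,331),(-75,-99,185)),((508,40),(75,-99,185)),
 ((190,482),(-85,69,0,H)),((480,445),(-85,-69,0,H)),((137,119),(65,69,165)),((437,81),(65,-69,165))]]
obs+=[(cs,fs(u),m) for u,m in [((63,235),(-75,-99,185)),((333,30),(-75,99,185)),((537,180),(75,99,185)),((262,417),(75,-99,185)),
 ((255,149),(-85,69,0,H)),((285,127),(-85,95,0,H)),((297,88),(-65,69,165))]]
def res(p,sep=False):
    r=[]
    for c,u,m in obs:
        a=p[2]; x,y=m[0],m[1]; z=p[3]+m[2] if len(m)==4 else m[2]
        X=[p[0]+x*np.cos(a)-y*np.sin(a),p[1]+x*np.sin(a)+y*np.cos(a),z]
        r.append((proj(c,X)-u)*2.4)
    r=np.array(r); return r if sep else r.ravel()
if __name__=="__main__":
    s=least_squares(res,[600,50,.1,90],loss="soft_l1",f_scale=3)
    print(s.x.round(3)); print(res(s.x,True).round(1))
    for k in (slice(0,8),slice(8,15)):
        full=obs[:]; obs[:]=full[k]; q=least_squares(res,s.x,loss="soft_l1",f_scale=3); obs[:]=full; print(q.x.round(3))
E
python3 fit.py
```

```text
[6.74431e+02 1.25880e+01 7.00000e-03 8.50070e+01]
[[ 4.   3.3]
 [ 3.4 -6.5]
 [-3.   6.6]
 [-3.4 -3.9]
 [ 0.3 -0.6]
 [-0.9  0.4]
 [ 0.6 -1.6]
 [ 0.5 -0.3]
 [-0.6 -7.4]
 [-5.7 -2.6]
 [ 1.1  5.7]
 [ 7.8  0.2]
 [-0.3  0.3]
 [-0.2 -0.4]
 [-1.1 -1. ]]
[6.73673e+02 1.28000e+01 1.30000e-02 8.71050e+01]
[ 6.74555e+02  1.11810e+01 -8.00000e-03  8.62660e+01]
```

```bash
python3 - <<'E'
import fit; from fit import *
base=list(obs)
def r2(p):
    obs[:]=[(c,u,(np.sign(m[0])*p[4],np.sign(m[1])*p[5],p[6]) if m[2]==185 else ((m[0],m[1],p[7]) if len(m)==3 else m)) for c,u,m in base]
    r=res(p,True); obs[:]=base; return r
s=least_squares(lambda p:np.r_[r2(p).ravel(),(p[4]-75)/2,(p[5]-99)/2,(p[6]-185)/2,(p[7]-164)/2],[674,12,0,86,75,99,185,164],loss="soft_l1",f_scale=3)
print(s.x.round(3));print(r2(s.x).round(1).tolist())
J=s.jac;print(np.sqrt(np.diag(np.linalg.inv(J.T@J))).round(3)[:4]*1.5)
E
```

```text
[6.74701e+02 1.28240e+01 1.10000e-02 8.48760e+01 6.99970e+01 1.02784e+02
 1.83596e+02 1.63334e+02]
[[-0.3, -0.7], [-0.5, -0.2], [0.3, 0.8], [0.5, 0.6], [0.5, -0.6], [-0.8, -0.2], [0.2, -0.7], [-0.2, -0.0], [0.5, -0.5], [0.1, -0.9], [-0.8, 0.8], [1.5, -0.1], [-0.4, 0.5], [-0.5, -0.3], [-1.4, -0.0]]
[0.4185 0.4425 0.003  1.7235]
```

```bash
cat >> h.py <<'E'
def to(x,y,z,yaw):
    """remaining shift in tool axes (cm) and turn (deg) to TCP x,y,z with tool y at world angle yaw (deg)"""
    s=get_obs(); M=R.from_rotvec(s["orientation"]).as_matrix(); d=M.T@(np.array([x,y,z])-s["ee_pos"])/10
    a=np.degrees(np.arctan2(M[1,1],M[0,1])); t=(a-yaw+180)%360-180
    print("t",round(s["t"],2),"pos",np.round(s["ee_pos"],1),"yaw",round(a,2),"tilt",M[:,2].round(3),"shift",d.round(2),"turn",round(t,2),"q",np.round(s["qpos"],2),"F",np.round(s["ft_force"],1),"w",s["width"])
E
python3 -c "
from h import *
to(430,0,200,1.4)"
```

```text
t 0.5 pos [182.8 597.6 197.6] yaw 73.0 tilt [ 0. -0. -1.] shift [-41.12 -49.92  -0.23] turn 71.6 q [ 1.26  0.42  1.63 -0.    1.09 -0.02] F [ 0.1  1.  -0.7] w 88.14117045449083
```

>>> move_arm --pt "0 0 0 10.2 100" --pt "0 0 0 10.2 100" --pt "0 0 0 10.2 100" --pt "0 0 0 10.2 100" --pt "0 0 0 10.2 100" --pt "0 0 0 10.2 100" --pt "0 0 0 10.2 100"

```text
t: 1.38
ee_pos: [182.7, 597.7, 197.7]
orientation: [-2.197, -2.246, -0.0]
ft_force: [-0.8, 0.0, -0.2]
width: 87.3
grasp_force: 0.0
```

```bash
python3 -c "
from h import *
to(430,0,200,1.4)"
```

```text
t 1.38 pos [182.7 597.7 197.7] yaw 1.26 tilt [-0.  0. -1.] shift [-60.3   23.41  -0.23] turn -0.14 q [1.26 0.42 1.63 0.   1.09 1.23] F [-0.8  0.  -0.2] w 87.34288759508487
```

Now across, to above the blue tray at about z 210.

>>> move_arm --pt "-5 3 0 0 100" --pt "-5 3 0 0 100" --pt "-5 3 0 0 100" --pt "-5 3 0 0 100" --pt "-5 3 0 0 100" --pt "-5 3 0 0 100" --pt "-5 3 0 0 100" --pt "-5 3 0 0 100" --pt "-5 0 0 0 100" --pt "-5 0 0 0 100"

```text
t: 2.62
ee_pos: [436.9, 102.9, 197.8]
orientation: [2.19, 2.252, 0.001]
ft_force: [0.5, 0.1, 0.2]
width: 87.8
grasp_force: 0.0
```

>>> move_arm --pt "-5 0 0 0 100" --pt "-5 0 0 0 100" --pt "-5 0 0 0 100" --pt "-5 0 0 0 100" --pt "-5 0 0 0 100" --pt "-5 0 0 0 100" --pt "-5 0 0 0 100" --pt "-4 0 0 0 100" --pt "0 0 0 0 100"

```text
t: 3.75
ee_pos: [447.5, -287.7, 197.7]
orientation: [2.193, 2.248, -0.0]
ft_force: [-0.8, 0.8, 0.0]
width: 87.6
grasp_force: 0.0
```

```bash
python3 - <<'E'
from h import *
to(437,-303,200,1.4)
c=cal("wrist"); im=optics.get_image("wrist"); cv2.imwrite("pics/w1.png",im); print(c[1].round(),c[2].round(2).tolist())
for r in spotter.regions_of("wrist","blue_tray_grip"): print(r["point"],r["conf"],[at_z(c,r["point"],z).round(1) for z in (6,32)])
h=cv2.cvtColor(im,cv2.COLOR_BGR2HSV); m=cv2.inRange(h,(108,150,60),(125,255,255))
W=np.array([at_z(c,p,4)[:2] for p in np.argwhere(m)[:,::-1]],np.float32); print(len(W),cv2.minAreaRect(W))
E
```

```text
t 3.75 pos [ 447.5 -287.7  197.7] yaw 1.41 tilt [ 0.001 -0.001 -1.   ] shift [-1.5  -1.09 -0.23] turn 0.01 q [-0.59  0.29  1.84 -0.    1.02 -0.62] F [-0.8  0.8  0. ] w 87.5976253092902
[ 446. -221.  385.] [[1.0, 0.02, 0.01], [0.02, -0.97, -0.24], [0.0, 0.24, -0.97]]
[265.2, 185.5] 0.84 [array([ 437.8, -295.5,    6. ]), array([ 438.4, -290.4,   32. ])]
[53.6, 212.0] 0.7 [array([ 184.6, -333.8,    6. ]), array([ 202.5, -326.1,   32. ])]
9507 ((439.0313415527344, -301.4587097167969), (130.35020446777344, 167.9364013671875), 1.3647050857543945)
```

View pics/w1.png

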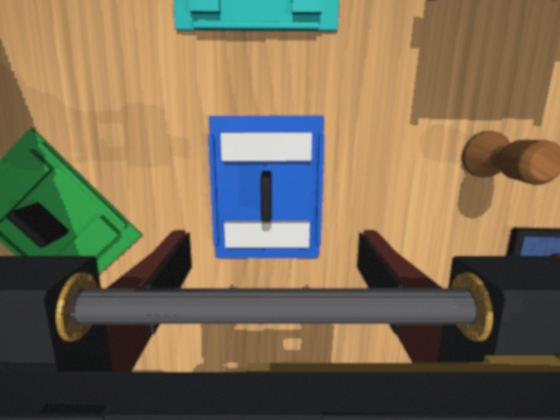

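>>> move_arm --pt "-1.4 -0.9 3 0 100" --pt "0 0 4 0 100" --pt "0 0 4 0 100" --pt "0 0 4 0 100" --pt "0 0 2 0 100" --pt "0 0 1.3 0 100" --pt "0 0 0 0 100"

```text
t: 4.72
ee_pos: [438.6, -298.6, 14.3]
orientation: [-2.188, -2.252, 0.0]
ft_force: [0.5, -0.1, 0.3]
width: 88.2
grasp_force: 0.0
```

>>> move_arm --pt "0 0 0 0 0" --pt "0 0 0 0 0" --pt "0 0 0 0 0" --pt "0 0 0 0 0" --pt "0 0 0 0 0" --pt "0 0 0 0 0" --pt "0 0 0 0 0" --pt "0 0 0 0 0"

```text
t: 5.72
ee_pos: [438.9, -299.6, 14.6]
orientation: [2.19, 2.252, 0.0]
ft_force: [-1.2, 0.1, -2.7]
width: 11.6
grasp_force: 29.9
```

>>> move_arm --pt "0 0 -1 0 0" --pt "0 0 -2 0 0" --pt "0 0 -3 0 0" --pt "0 0 -3 0 0" --pt "0 0 -2 0 0" --pt "0 0 0 0 0"

```text
t: 6.48
ee_pos: [439.6, -300.1, 126.3]
orientation: [2.188, 2.25, 0.001]
ft_force: [-0.4, 0.0, -4.6]
width: 11.7
grasp_force: 30.0
```

```bash
python3 - <<'E'
from h import *
to(437,-303,200,1.4)
for n in("top","scene"):
    c=cal(n); im=optics.get_image(n); cv2.imwrite(f"pics/{n}2.png",im)
    for r in spotter.find_in(n,"blue_tray_grip"): print(n,r["point"],r["conf"])
E
```

```text
t 6.47 pos [ 439.6 -300.1  126.3] yaw 1.6 tilt [ 0.003 -0.002 -1.   ] shift [-0.3  -0.25 -7.37] turn 0.2 q [-0.62  0.39  1.89 -0.    0.86 -0.65] F [-0.4  0.  -4.6] w 11.672803402188984
top [278.3, 204.5] 0.95
top [375.2, 196.4] 0.66
scene [185.0, 283.7] 0.96
scene [135.2, 249.9] 0.96
scene [269.9, 248.0] 0.84
```

View pics/scene2.png

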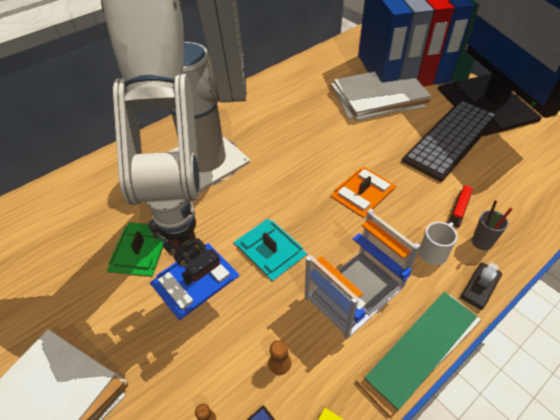

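>>> move_arm --pt "2 0 0 0.8 0" --pt "4 0.5 0 0 0" --pt "4 0.5 0 0 0" --pt "4 0.5 0 0 0" --pt "4 0.5 0 0 0" --pt "4 0.5 0 0 0" --pt "4 0.5 0 0 0" --pt "3 0.5 0 0 0" --pt "2 0.5 0 0 0" --pt "0 0 1.5 0 0"

```text
t: 7.92
ee_pos: [474.9, 12.0, 109.2]
orientation: [2.203, 2.239, 0.001]
ft_force: [-0.4, -0.4, -4.4]
width: 11.7
grasp_force: 30.0
```

```bash
python3 - <<'E'
from h import *
im=optics.get_image("scene"); to(480,13,108,0.6)
for n in("top","scene"):
    c=cal(n); im=optics.get_image(n); cv2.imwrite(f"pics/{n}3.png",im)
    s=get_obs(); p=proj(c,s["ee_pos"]); x,y=(p).astype(int); print(n,p)
    cv2.imwrite(f"pics/{n}3c.png",cv2.resize(im[max(0,y-120):y+60,x-110:x+130],None,fx=3.2,fy=3.2,interpolation=cv2.INTER_CUBIC))
E
```

```text
t 7.97 pos [472.9  11.2 107. ] yaw 0.89 tilt [-0.003 -0.    -1.   ] shift [ 0.16  0.72 -0.1 ] turn 0.29 q [-0.    0.34  2.02 -0.    0.78 -0.02] F [-1.   0.2 -5.6] w 11.725113699409924
top [262.14308071 202.80008361]
scene [302.67500823 220.91011509]
```

View pics/top3c.png

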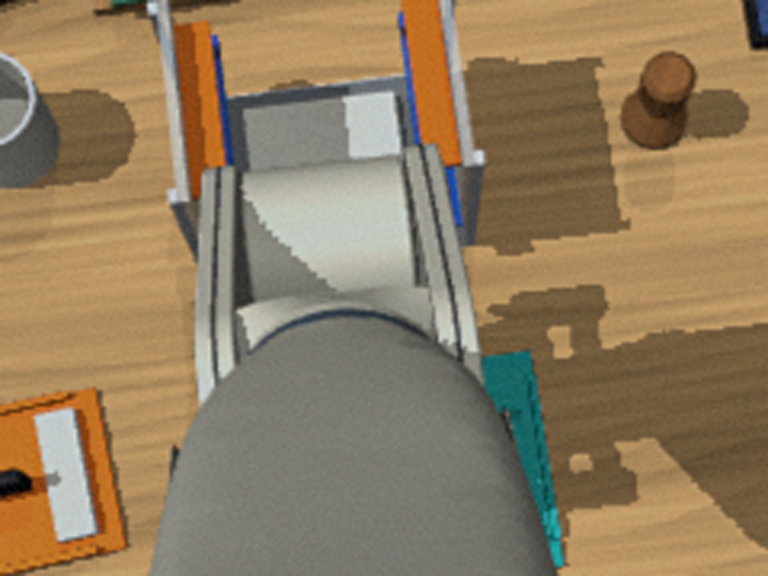

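View pics/scene3c.png

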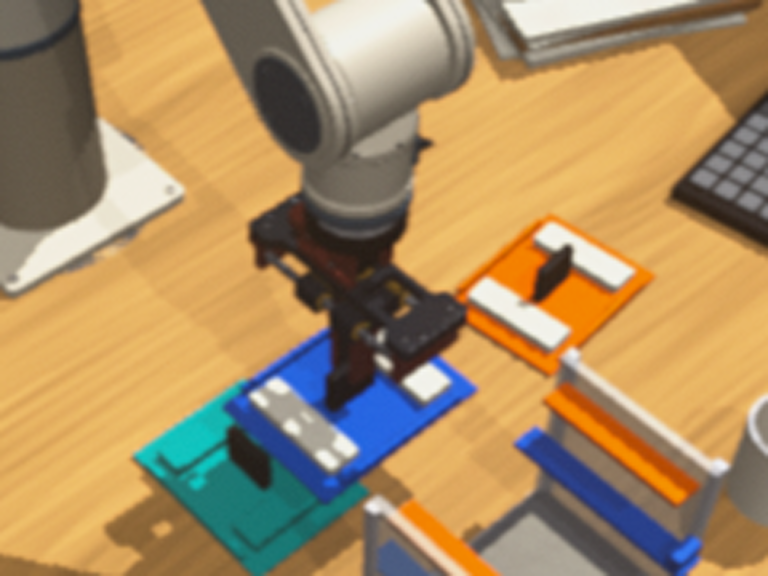

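```bash
python3 - <<'E'
from h import *
im=cv2.imread("pics/scene3.png"); c=cal("scene"); to(480,13,108,.6)
e=get_obs()["ee_pos"]
h=cv2.cvtColor(im,cv2.COLOR_BGR2HSV); m=cv2.inRange(h,(108,150,60),(125,255,255))
m[:, 345:]=0; m[:200]=0; m[258:]=0
n,l,st,_=cv2.connectedComponentsWithStats(m); k=1+st[1:,4].argmax(); print(st[k])
P=np.argwhere(l==k)[:,::-1]
for z in (e[2]-12,):
    W=np.array([at_z(c,p,z)[:2] for p in P],np.float32); print(cv2.minAreaRect(W))
for u in((332,490),(476,388),(230,408)): print(at_z(c,(np.array(u)+.5)/3.2-.5+[192,100],e[2]-8.5).round(1))
E
```

```text
t 8.07 pos [472.6  10.5 108.1] yaw 0.79 tilt [-0.004 -0.    -1.   ] shift [0.24 0.74 0.  ] turn 0.19 q [-0.    0.34  2.02 -0.    0.78 -0.02] F [-0.3 -0.6 -3.5] w 11.382454805374008
[ 263  203   77   54 1191]
((467.18157958984375, 5.94781494140625), (132.89024353027344, 170.00311279296875), 1.0052313804626465)
[531.8 -67.1  99.6]
[533.8  90.4  99.6]
[415.1 -76.6  99.6]
```

>>> move_arm --pt "0.35 1 0 0.2 0" --pt "0 2 0 0 0" --pt "0 2 0 0 0" --pt "0 2 0 0 0" --pt "0 2 0 0 0" --pt "0 2 0 0 0" --pt "0 1 0 0 0" --pt "0 0 0 0 0"

```text
t: 9.07
ee_pos: [594.7, 15.4, 109.6]
orientation: [2.211, 2.232, 0.0]
ft_force: [0.1, 0.3, -4.5]
width: 11.7
grasp_force: 30.0
```

```bash
python3 - <<'E'
from h import *
im=optics.get_image("scene"); cv2.imwrite("pics/s4.png",im); to(675,16,108,.6)
c=cal("scene"); a=cv2.resize(im[190:340,270:430],None,fx=3.8,fy=3.8,interpolation=cv2.INTER_CUBIC); cv2.imwrite("pics/s4c.png",a)
E
```

```text
t 9.12 pos [593.8  15.5 109.5] yaw 0.57 tilt [-0.001 -0.    -1.   ] shift [-0.03  8.12  0.14] turn -0.03 q [ 0.01  0.49  1.76  0.    0.89 -0.  ] F [ 0.2 -0.2 -3.6] w 12.092838787179971
```

View pics/s4c.png

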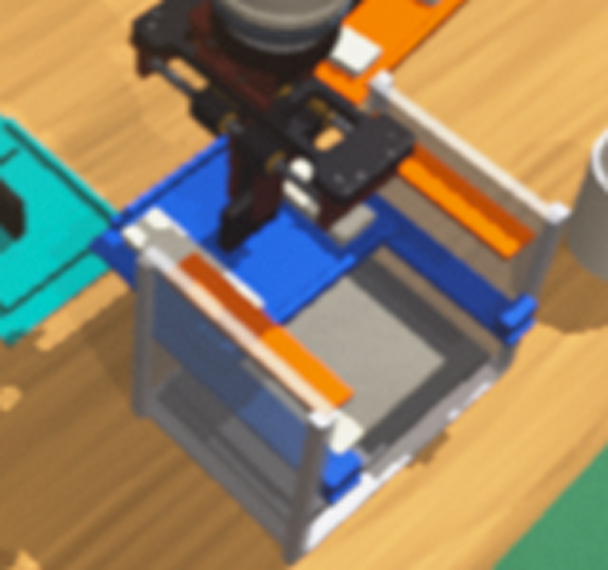

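>>> move_arm --pt "0 1.5 0 0 0" --pt "0 2 0 0 0" --pt "0 2 0 0 0" --pt "0 1.5 0 0 0" --pt "0 1 0 0 0" --pt "0 0 0.3 0 0" --pt "0 0 0.2 0 0" --pt "0 0 0 0 0"

```text
t: 10.12
ee_pos: [673.4, 16.6, 104.3]
orientation: [-2.209, -2.232, 0.001]
ft_force: [0.2, -0.9, -3.6]
width: 11.7
grasp_force: 30.0
```

```bash
python3 -c "
from h import *
to(676,16,100,.6)"
```

```text
t 10.12 pos [673.4  16.6 104.3] yaw 0.59 tilt [-0.001 -0.    -1.   ] shift [-0.06  0.26  0.43] turn -0.01 q [ 0.01  0.6   1.57 -0.    0.97 -0.  ] F [ 0.2 -0.9 -3.6] w 11.690527089545315
```

>>> move_arm --pt "0 0.1 0.1 0 0" --pt "0 0.1 0.1 0 0" --pt "0 0 0.1 0 0" --pt "0 0 0 0 0"

```text
t: 10.62
ee_pos: [675.4, 16.6, 103.4]
orientation: [-2.209, -2.232, 0.002]
ft_force: [-8.7, 0.2, 10.6]
width: 12.0
grasp_force: 30.0
```

>>> move_arm --pt "0 0 0.1 0 0" --pt "0 0 0 0 0"

```text
t: 10.88
ee_pos: [675.5, 16.6, 103.4]
orientation: [-2.209, -2.232, 0.001]
ft_force: [-10.4, -0.5, 16.3]
width: 11.8
grasp_force: 30.0
```

>>> move_arm --pt "0 0 0.1 0 0" --pt "0 0 0 0 0"

```text
t: 11.12
ee_pos: [675.5, 16.6, 103.4]
orientation: [-2.209, -2.233, 0.001]
ft_force: [-13.3, -0.5, 22.6]
width: 11.8
grasp_force: 30.0
```

>>> move_arm --pt "0 0 -0.4 0 0" --pt "0 -0.5 0 0 0" --pt "0 -0.5 0 0 0" --pt "0 0 0.1 0 0" --pt "0 0 0.1 0 0" --pt "0 0 0.1 0 0" --pt "0 0 0 0 0"

```text
t: 12.0
ee_pos: [665.7, 16.5, 103.4]
orientation: [-2.21, -2.233, 0.001]
ft_force: [-9.9, -0.3, 20.2]
width: 11.9
grasp_force: 30.0
```

```bash
python3 - <<'E'
from h import *
to(675,16,103.4,.6); print(get_obs()["moment"])
im=optics.get_image("scene"); cv2.imwrite("pics/s5.png",im)
a=cv2.resize(im[190:340,270:430],None,fx=3.8,fy=3.8,interpolation=cv2.INTER_CUBIC); cv2.imwrite("pics/s5c.png",a)
E
```

```text
t 12.0 pos [665.7  16.5 103.4] yaw 0.6 tilt [-0.001 -0.    -1.   ] shift [-0.06  0.93 -0.  ] turn -0.0 q [ 0.01  0.59  1.59 -0.    0.96 -0.  ] F [-9.9 -0.3 20.2] w 11.930791241665649
[-0.08996179  1.88566488 -0.01593693]
```

View pics/s5c.png

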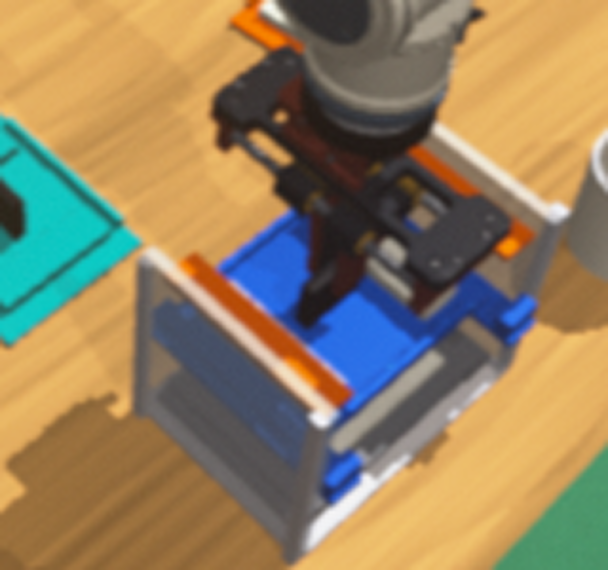

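>>> move_arm --pt "0 0 -0.15 0 0" --pt "0 0.4 0 0 0" --pt "0 0.4 0 0 0" --pt "0 0.1 0 0 0" --pt "0 0 0 0 0"

```text
t: 12.68
ee_pos: [673.1, 16.6, 103.4]
orientation: [-2.208, -2.231, 0.005]
ft_force: [-11.4, 1.1, 15.4]
width: 11.8
grasp_force: 30.0
```

>>> move_arm --pt "0 0.2 0 0 0" --pt "0 0 0 0 0"

```text
t: 12.92
ee_pos: [675.2, 16.6, 103.4]
orientation: [-2.208, -2.231, 0.005]
ft_force: [-11.5, -0.3, 13.5]
width: 11.6
grasp_force: 30.0
```

>>> move_arm --pt "0 0.15 0 0 0" --pt "0 0 0 0 0"

```text
t: 13.18
ee_pos: [676.6, 16.6, 103.4]
orientation: [-2.208, -2.231, 0.005]
ft_force: [-12.1, -0.4, 14.7]
width: 11.5
grasp_force: 30.0
```

>>> move_arm --pt "0 0 -0.1 0 0" --pt "0 0.15 0 0 0" --pt "0 0 0 0 0"

```text
t: 13.55
ee_pos: [679.2, 16.6, 103.4]
orientation: [-2.209, -2.232, 0.003]
ft_force: [-5.9, -0.1, 5.9]
width: 11.4
grasp_force: 30.0
```

>>> move_arm --pt "0 0.15 0 0 0" --pt "0 0 0 0 0"

```text
t: 13.8
ee_pos: [680.6, 16.7, 103.4]
orientation: [-2.209, -2.232, 0.003]
ft_force: [-7.0, 0.1, 7.0]
width: 12.0
grasp_force: 30.0
```

>>> move_arm --pt "0 0.15 0 0 0" --pt "0 0 0 0 0"

```text
t: 14.05
ee_pos: [680.6, 16.6, 103.4]
orientation: [-2.207, -2.23, 0.006]
ft_force: [-12.4, 0.1, 12.3]
width: 11.6
grasp_force: 30.0
```

>>> move_arm --pt "0 -0.2 0 0 0" --pt "0 -0.25 0 0 0" --pt "0 0 0 0 0"

```text
t: 14.42
ee_pos: [679.6, 16.6, 103.4]
orientation: [2.209, 2.232, 0.002]
ft_force: [2.2, -0.8, 1.8]
width: 11.5
grasp_force: 30.0
```

>>> move_arm --pt "0 0 0 0 100" --pt "0 0 0 0 100" --pt "0 0 0 0 100" --pt "0 0 0 0 100" --pt "0 0 0 0 100" --pt "0 0 0 0 100" --pt "0 0 0 0 100" --pt "0 0 0 0 100"

```text
t: 15.42
ee_pos: [678.7, 16.6, 103.2]
orientation: [-2.21, -2.233, 0.0]
ft_force: [-0.0, -0.8, -0.6]
width: 86.8
grasp_force: 0.0
```

>>> move_arm --pt "0 0 -1 0 100" --pt "0 0 -2 0 100" --pt "0 0 -4 0 100" --pt "0 0 -5 0 100" --pt "0 0 -5 0 100" --pt "0 -5 0 0 100" --pt "0 -5 0 0 100" --pt "0 -5 0 0 100" --pt "0 -5 0 0 100" --pt "0 0 0 0 100"

```text
t: 16.68
ee_pos: [476.1, 14.6, 274.7]
orientation: [2.209, 2.233, 0.001]
ft_force: [0.2, -0.5, -1.0]
width: 87.8
grasp_force: 0.0
```

```bash
python3 - <<'E'
from h import *
to(675,16,103.4,.6)
im=optics.get_image("scene"); t=optics.get_image("top")
a=cv2.resize(im[200:340,290:420],None,fx=3,fy=3); b=cv2.resize(t[60:200,190:320],None,fx=3,fy=3)
cv2.imwrite("pics/f.png",np.hstack([a,b]))
E
```

```text
t 16.68 pos [476.1  14.6 274.7] yaw 0.6 tilt [ 0.001 -0.    -1.   ] shift [-0.06 19.88 17.15] turn 0.0 q [ 0.01  0.11  1.87 -0.    1.16 -0.  ] F [ 0.2 -0.5 -1. ] w 87.80227810639153
```

View pics/f.png

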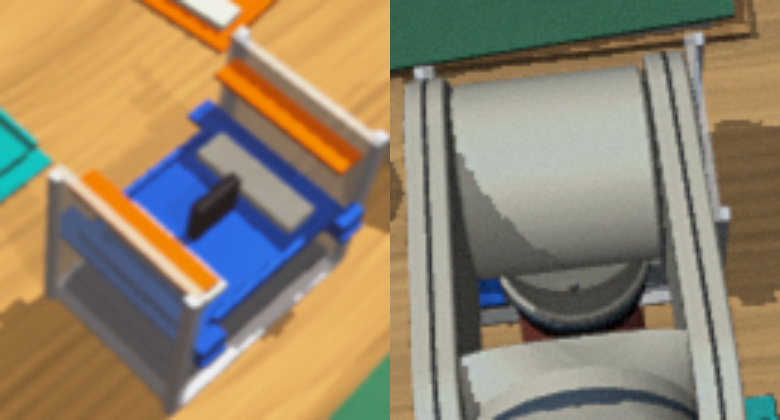

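The picture shows the tray lying flat on both blue rails, close up to the end stops. The gripper is clear of it.

```bash
python3 -c "
from h import *
print(close_job())"
```

```text
the job is handed in; nothing more can be done
None
```

The blue tray lies flat on both blue rails, about 1–2 mm short of the end stops. I let go of it, left the orange tray where it lay, and handed in the job at about 17 s of the 51 s allowed.

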